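# Pin two tow links into a coupling

### The job

Take the stepped coupling pin (the one with a thick shoulder under its flange) out of the rack and thread it down through the coupling: through the upper jaw, both tow links and the lower jaw, until its flange sits fully home on the upper jaw, then let go. The links have slid along their length by an unknown amount, so feel for each link's hole, draw the links into line with the pin and never force it: keep the push between pin and coupling under 40 N. Leave the other pins and the rest of the things on the bench where they are.

Things in the scene. Friction and masses are not known exactly. Their poses are not given: they have to be found in the camera images.
- coupling: Grey steel fork bolted to the bench, 110 mm (x) by 148 mm over its feet (y), 102 mm high, with two jaws and two tow links between them. Origin on the bench under the common axis of the jaws' holes (x = y = 0 there), z up, x along the links. Bar tails leave both ends, to about 150 mm from the axis. From the top: upper jaw, link A, link B, lower jaw, then free space to the bench.
- upper_jaw (a point): Point on the axis at the top face of the upper jaw, 102 mm above the bench. The jaw is 14 mm thick (88 to 102 mm) and its hole is roomy, 34 mm across. Fixed to the coupling.
- slot_a (a point): Point on the axis, fixed to the coupling, at the height of the top face of link A (74 mm; dark bar 10 mm thick, 64 to 74 mm, hole 17 mm). The link slides only along the coupling's x, stiffly (about 3 N) and stays where put, up to 11 mm either way. At the start its hole is anywhere from -8 to +8 mm of this point along x, not measured; in y it is on the axis.
- slot_b (a point): The same for link B: top face 52 mm above the bench, bar 42 to 52 mm, hole 17 mm, offset along x independent of A's. A pin beside a link's hole stands on the link, which does not give way downwards; within about 2 mm of the hole's centre it enters. Once in the hole, the pin takes the link along when moved in x.
- lower_jaw (a point): Point on the axis at the top face of the lower jaw, 30 mm above the bench. The jaw is 12 mm thick (18 to 30 mm), hole 17 mm. Fixed to the coupling.
- pin: Stepped steel coupling pin, about 0.35 kg, upright in one of the rack's three holes (which varies), standing on its shoulder. Origin at the centre of its lower tip, z up along it. From the tip: shank 14 mm thick, 0 to 78 mm (tip flat, 12 mm across, then a 2.5 mm long taper); shoulder 31 mm thick, to 94 mm; flange 44 mm, to 102 mm; round stem 24 mm, to 142 mm. Fully home, the tip is 8 mm above the bench.
- pin_stem (a point): On the pin's axis, 125 mm above its tip, in the round 24 mm grip stem: grip here from above, from any side.
- rack: Aluminium pin rack fixed to the bench: plate 235 mm (its x) by 70 mm, top 90 mm high, with three 19 mm holes in a row along its x at -75, 0 and +75 mm, each holding a pin. Origin on the bench under its centre.
- plain_pin: bystander in the rack: steel pin with flange and stem but no shoulder, its flange lies flat on the rack plate; origin at its lower tip
- eye_pin: bystander in the rack: short steel pin with a ring on top instead of a stem; origin at its lower tip
- washer: bystander: flat steel washer, 42 mm across, 5 mm high
- nut: bystander: round dark nut, 32 mm across, 14 mm high
- tin: bystander: plain metal can, 72 mm across, 110 mm high
- mallet: bystander: hammer lying down
- spanner: bystander: spanner lying down
- jar: bystander: amber jar, 60 mm across, 90 mm high
- castor: bystander: rubber wheel lying flat, 100 mm across, 30 mm high
There are look-alikes about, which are no part of the job. What is shaped like the pin but blue or green is not meant.

How it is judged:
By the outcome, as a careful person would: the job done as asked, in the order asked, and still so for the second after the job is handed in, with the robot touching nothing.
It also fails if it takes over 61 s, if anything falls off the work surface, if the arm or the gripper's body presses on something with over 40 N, if the wrist force passes 120 N, or if a joint passes its speed limit or range.

### The arm

A 7-joint arm with a two-finger parallel gripper is mounted at the origin on the work surface. World frame = base frame: x ahead of the robot, y to its left, z up, the work surface at z = 0. Lengths are in m, angles in rad, forces in N, time in s.
With the tool pointing down it reaches from about 0.425 to 0.95 m from the base axis. Payload 4.7 kg.
Tool frame: the origin (TCP) lies on the centre line of the jaws, within the pads' length; the fingertips stand robot.nose_length ahead of it and the grasp point (between the pads) lies 8 mm behind it (robot.nose_length is the distance from the TCP to the fingertips, in m); z points along the fingers, x is the direction in which the jaws open and shut, and the axes are right-handed (so a half turn about z gives the same grasp; the last joint's range is limited). The gripper opens to 85 mm and grips with 20 to 120 N. Pads are 22 mm wide; open, the fingers measure 114 mm over their backs; the gripper's body (76 mm by 85 mm) begins 54 mm behind the grasp point. The pads swing forward as they close: fully open they stand 13 mm farther back than shut.
Start: joints at [1.114, 0.469, -0.049, 1.532, 0.024, 1.141, -0.082], TCP at [0.28, -0.614, 0.242] pointing down, gripper open.
Joint ranges: [-2.59, 2.59], [-0.33, 1.99], [-1.39, 1.29], [0.1, 2.45], [-1.04, 4.18], [0.21, 1.99], [-2.66, 2.66]. Speed limits (rad/s): [2.57, 2.57, 3.14, 3.14, 3.14, 3.14, 3.14].

### API

Orientations are given as [roll, pitch, yaw] about the fixed x, y, z axes, in that order (R = Rz(yaw) Ry(pitch) Rx(roll)).
In Python, from plant import robot gives the robot as it stands. Calls block until the motion is done:
- robot.goto(position, orientation): joint-space move of the TCP to a pose.
- robot.move_straight(position, vel=0.15, attitude=None, contact_N=None): straight line of the TCP; attitude=None keeps the orientation; vel is the mean speed in m/s. With contact_N (N) it stops when the force on the tool has changed by that much, and returns True; else False.
- robot.move_joints(angles): joint-space move.
- robot.grip(opening, strength=None): opening from 0.0 (shut) to 1.0 (fully open); strength is the grip in N (None keeps the last); returns when the fingers have stopped.
- robot.sleep(seconds).
- robot.inverse_kinematics(position, orientation): joint angles nearest the present ones, or None.
- robot.sense(): the state.
- robot.grab_frame(name): name is "scene" or "top" or "wrist"; returns a dict with "image" (480x640x3 uint8, red, green, blue), "range_z" (480x640 float32, m along the optical axis (not along the pixel's ray), 0 where there is no reading), "fx", "fy", "cx", "cy" (pixels), "R" (3x3) and "t" (3): a world point X has camera coordinates R X + t. Camera axes: x right, y down, z forward; pixel columns grow to the right and rows downward; lengths in m; the calibration is good to about 2 mm. A picture is of the moment at which its call begins.
A pose or a line that the arm cannot do raises robot.IKError and nothing moves.
- robot.close_job(): hands the job in, once; it reports no verdict.
The state is a dict: "t": time; "joint_pos": joint angles; "joint_velocities": joint speeds; "effort": joint torques, N m; "tcp_pos": TCP position; "tcp_rot": TCP orientation; "wrist_force": force on the tool from outside, world axes, zero at the start; "torque": the same for the moment, N m; "opening": opening from 0.0 (shut) to 1.0 (fully open).
Only numpy, scipy, OpenCV 4.12 (cv2) and the standard library are available. Lean on these libraries where they do the work, as an engineer would, in place of code of your own. Each camera call takes 0.05 s, during which the arm holds its last target.

## Working session

There is one attempt and no reset: what is moved stays moved. The work goes in short steps, each a Python script; the robot and the scene stay as the last script left them, time stands still between calls to the robot, and variables do not carry over. Pictures are saved under pics/ and viewed, and the job is handed in when it is done.

```bash
mkdir -p pics; ls
python3 - <<'E'
from plant import robot
import cv2,numpy as np
for n in("scene","top","wrist"):
    f=robot.grab_frame(n); cv2.imwrite(f"pics/a_{n}.png",f["image"][:,:,::-1]); np.savez(f"a_{n}.npz",**f)
    print(n,f["fx"],f["cx"],f["cy"],f["R"].round(3).tolist(),f["t"])
s=robot.sense();print(s["t"],s["tcp_pos"],s["tcp_rot"],s["wrist_force"],s["opening"],robot.nose_length)
E
```

```text
pics
scene 492.9256261604763 323.239627632364 243.16661557390864 [[-0.723, 0.691, -0.004], [0.597, 0.622, -0.506], [-0.347, -0.368, -0.863]] [ 0.42118032 -0.31265072  1.59933788]
top 581.9524760176112 308.5844041643575 241.12469109495453 [[0.005, -1.0, 0.004], [-0.994, -0.005, -0.106], [0.106, -0.003, -0.994]] [0.01866626 0.58797838 1.3037289 ]
wrist 388.2305581570318 322.49067139107194 238.3915736636777 [[0.415, -0.91, -0.003], [-0.864, -0.395, 0.312], [-0.285, -0.126, -0.95]] [-0.67448068 -0.04002472  0.3818434 ]
0.15 [ 0.27988114 -0.61378374  0.24148748] [ 3.14153238e+00  1.52169628e-03 -1.14300460e+00] [ 0.08787367 -0.42870339  0.20802245] 0.9989361024126707 0.011
```

View pics/a_scene.png

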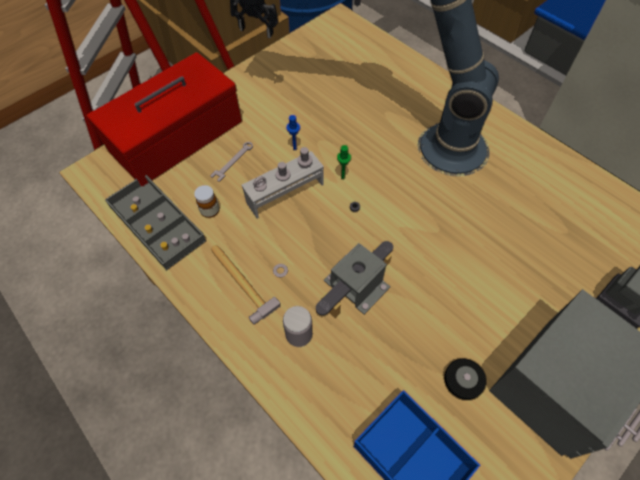

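View pics/a_top.png

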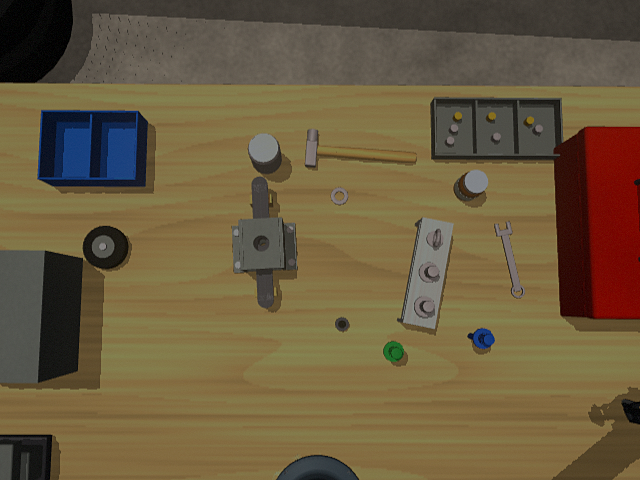

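The scene view shows the rack around (285,183) and the coupling at (358,265). In the top view the rack holds an eye pin at (436,238) and two stemmed pins at (430,271) and (426,306). The blue (483,338) and green (394,351) pins are look-alikes. Next I compare the two stemmed pins.

```bash
cat > h.py <<'E'
import numpy as np,cv2
def cloud(f):
    z=f["range_z"].astype(float); v,u=np.mgrid[:480,:640]
    P=np.stack([(u-f["cx"])/f["fx"]*z,(v-f["cy"])/f["fy"]*z,z],-1)
    W=(P-f["t"])@f["R"]; W[z==0]=np.nan
    return W
E
python3 - <<'E'
from h import *
f=dict(np.load("a_top.npz"));W=cloud(f)
g=dict(np.load("a_scene.npz"));G=cloud(g)
A=cv2.resize(f["image"][210:340,390:470],None,fx=5,fy=4.6,interpolation=3)[:,:,::-1]
B=cv2.resize(g["image"][140:220,235:330],None,fx=4,fy=7.5,interpolation=3)[:,:,::-1]
B=cv2.resize(g["image"][140:220,235:330],(395,333),interpolation=3)[:,:,::-1]
c=np.zeros((600,800,3),np.uint8);c[:598,:400]=A;c[:333,402:797]=B;cv2.imwrite("pics/b.png",c)
for n,X in(("top",W),("scene",G)):
    print(n)
    for (u,v) in ([(436,238),(430,271),(426,306),(262,242),(427,230)] if n=="top" else [(261,185),(282,170),(305,155),(358,267)]):
        print(u,v,X[v,u].round(4))
# rack: heights 85..95mm
z=W[...,2]
def rect(mask,name):
    p=W[mask][:,:2]; r=cv2.minAreaRect((p*1000).astype(np.float32)); print(name,len(p),r, p.mean(0))
roi=np.zeros(z.shape,bool);roi[210:340,390:470]=1
rect(roi&(abs(z-.09)<.006),"rack")
for lo,hi in((.1,.112),(.112,.122),(.122,.14),(.14,.175)):
    m=roi&(z>lo)&(z<hi); n,l,st,ce=cv2.connectedComponentsWithStats(m.astype(np.uint8))
    for i in range(1,n):
        q=W[l==i]; 
        if len(q)>5: print(lo,len(q),ce[i].round(1),q.mean(0).round(4))
roi[:]=0;roi[205:285,220:310]=1
rect(roi&(abs(z-.102)<.006),"jaw")
roi[:]=0;roi[170:315,220:310]=1
rect(roi&(z>.035)&(z<.08),"links")
rect(roi&(z>.09)&(z<.11),"top jaw")
E
```

```text
top
436 238 [ 0.5862 -0.2503  0.1236]
430 271 [ 0.515  -0.2342  0.1334]
426 306 [ 0.4417 -0.2209  0.151 ]
262 242 [0.5856 0.1288 0.0286]
427 230 [ 0.6079 -0.2388  0.0874]
scene
261 185 [ 0.5891 -0.2487  0.0984]
282 170 [ 0.5241 -0.229   0.1274]
305 155 [ 0.4486 -0.2143  0.1427]
358 267 [0.5681 0.1176 0.0735]
rack 2672 ((514.447509765625, -239.2317657470703), (71.81941223144531, 235.00697326660156), 78.86849975585938) [ 0.51738908 -0.23842754]
0.1 10 [435.3 233.8] [ 0.5976 -0.2533  0.1042]
0.1 9 [433.6 244.4] [ 0.574  -0.2484  0.107 ]
0.1 19 [425.1 270.5] [ 0.5177 -0.2295  0.1051]
0.1 12 [422.8 298.9] [ 0.4566 -0.2227  0.1101]
0.1 7 [415.1 303. ] [ 0.4478 -0.206   0.1109]
0.1 37 [418.6 310.8] [ 0.4314 -0.2133  0.1106]
0.112 6 [437.  229.8] [ 0.6048 -0.2544  0.1161]
0.112 9 [435.7 244.4] [ 0.5728 -0.2503  0.1191]
0.112 120 [422.1 305.8] [ 0.442  -0.22    0.1147]
0.122 56 [437.6 237.3] [ 0.5872 -0.253   0.1272]
0.122 107 [431.7 271.5] [ 0.5139 -0.2375  0.135 ]
0.122 18 [421.1 305.9] [ 0.4417 -0.2148  0.1308]
0.14 118 [427.2 306.4] [ 0.4409 -0.2232  0.152 ]
jaw 1980 ((574.986083984375, 125.89060974121094), (110.46402740478516, 96.29373168945312), 3.438312292098999) [0.57472309 0.12584116]
links 1575 ((593.8092041015625, 116.7349853515625), (93.53453063964844, 316.654052734375), 85.90494537353516) [0.58345195 0.12507094]
top jaw 2064 ((575.4468994140625, 125.9178466796875), (111.38712310791016, 96.29370880126953), 3.4389777183532715) [0.57470878 0.12566525]
```

View pics/b.png

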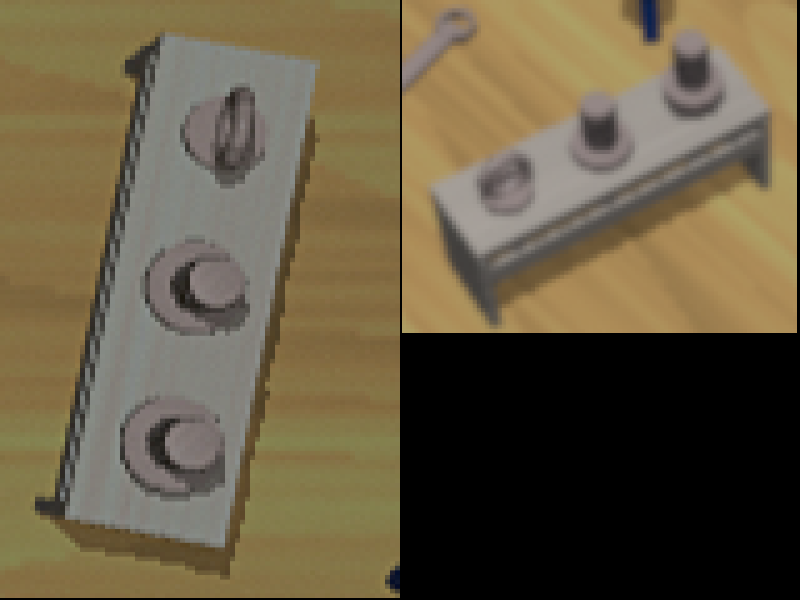

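The stepped pin is the one at top (426,306). Its flange top is at about 114 mm and its stem top at 152 mm, which fits a pin standing on a 16 mm shoulder. The one at (430,271) has its stem top at 135 mm and its flange on the plate, so it is the plain pin. The eye pin is at (436,238). Before reaching, I'll confirm with a close wrist view.

Run:
```python
from plant import robot
from h import *
import math
f=dict(np.load("a_wrist.npz"));s=robot.sense()
from scipy.spatial.transform import Rotation as Ro
T=Ro.from_euler('xyz',s["tcp_rot"]).as_matrix()
c=-f["R"].T@f["t"];print("cam in tool",T.T@(c-s["tcp_pos"]),"axis",T.T@f["R"][2])
for y in(0.06,0.06-math.pi,0.06+math.pi):
    for p in([.441,-.222,.129],[.441,-.222,.30],[.575,.1255,.27],[.575,.1255,.125]):
        q=robot.inverse_kinematics(p,[math.pi,0,y]);print(y,p,None if q is None else np.round(q,2))
```

```text
cam in tool [ 0.00094093 -0.08082907 -0.13159705] axis [-0.00174231  0.3117552   0.95016086]
0.06 [0.441, -0.222, 0.129] [ 0.76  0.36 -0.46  2.05  0.22  0.78  0.23]
0.06 [0.441, -0.222, 0.3] [ 0.81  0.15 -0.48  1.85  0.08  1.15  0.36]
0.06 [0.575, 0.1255, 0.27] [ 0.3   0.41 -0.78  1.68  0.31  1.18 -0.5 ]
0.06 [0.575, 0.1255, 0.125] [ 0.21  0.55 -0.68  1.83  0.43  0.91 -0.6 ]
-3.081592653589793 [0.441, -0.222, 0.129] [ 0.25  0.32  0.16  2.08 -0.07  0.75 -2.63]
-3.081592653589793 [0.441, -0.222, 0.3] [-0.59  0.18  1.12  1.92 -0.18  1.15 -2.48]
-3.081592653589793 [0.575, 0.1255, 0.27] [ 0.52  0.56 -1.17  1.67  0.54  1.28  2.44]
-3.081592653589793 [0.575, 0.1255, 0.125] [ 0.5   0.78 -1.18  1.81  0.81  1.13  2.24]
3.201592653589793 [0.441, -0.222, 0.129] [ 0.25  0.32  0.16  2.08 -0.07  0.75 -2.63]
3.201592653589793 [0.441, -0.222, 0.3] [-0.59  0.18  1.12  1.92 -0.18  1.15 -2.48]
3.201592653589793 [0.575, 0.1255, 0.27] [ 0.52  0.56 -1.17  1.67  0.54  1.28  2.44]
3.201592653589793 [0.575, 0.1255, 0.125] [ 0.5   0.78 -1.18  1.81  0.81  1.13  2.24]
```

Run:
```python
from plant import robot
from h import *
import math
robot.goto([.441,-.222,.27],[math.pi,0,.06])
robot.grip(0.65)
f=robot.grab_frame("wrist"); np.savez("c.npz",**f); cv2.imwrite("pics/c.png",f["image"][:,:,::-1])
W=cloud(f);z=W[...,2]
print(robot.sense()["t"])
m=(z>.147)&(z<.16)&(abs(W[...,0]-.441)<.04)&(abs(W[...,1]+.222)<.04)
n,l,st,ce=cv2.connectedComponentsWithStats(m.astype(np.uint8))
for i in range(1,n):
    if st[i,4]>30:
        q=W[l==i];print("stem",ce[i],len(q),q.mean(0),q.min(0),q.max(0),cv2.minEnclosingCircle((q[:,:2]*1000).astype(np.float32)))
m=(z>.108)&(z<.12)&(abs(W[...,0]-.441)<.04)&(abs(W[...,1]+.222)<.04)
q=W[m];print("flange",len(q),np.median(q[:,2]),cv2.minEnclosingCircle((q[:,:2]*1000).astype(np.float32)))
```

```text
2.175
stem [323.31904287 237.90827517] 1003 [ 0.44253808 -0.22353669  0.153297  ] [ 0.43060777 -0.23619172  0.14701197] [ 0.45488897 -0.21258834  0.15607834] ((442.6471862792969, -224.76495361328125), 12.266881942749023)
flange 1294 0.11397086951895144 ((442.5989685058594, -224.68368530273438), 21.806377410888672)
```

View pics/c.png

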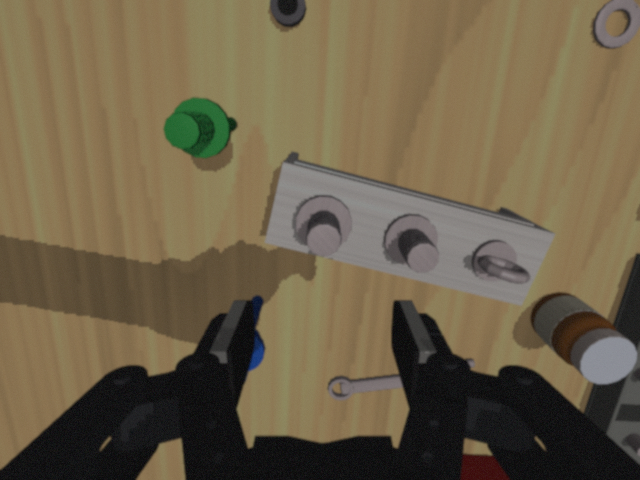

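The wrist view has the target pin at (325,225). Its flange stands at 113.97 mm, clearly above the plate, and the stem is at (0.4426, −0.2247), so this is the stepped pin. I'll grasp it, lift, and look down into the coupling bore.

Run:
```python
from plant import robot
from h import *
import math
x,y=.4426,-.2247
robot.move_straight([x,y,.16],vel=.15)
robot.move_straight([x,y,.1295],vel=.06,contact_N=8)
s=robot.sense();print(s["t"],s["tcp_pos"],s["wrist_force"])
robot.grip(0,strength=90)
s=robot.sense();print(s["t"],s["opening"],s["wrist_force"])
print(robot.move_straight([x,y,.28],vel=.12))
s=robot.sense();print(s["t"],s["opening"],s["wrist_force"])
robot.goto([.58,.035,.30],[math.pi,0,.06])
f=robot.grab_frame("wrist"); np.savez("d.npz",**f); cv2.imwrite("pics/d.png",f["image"][:,:,::-1])
s=robot.sense();print(s["t"],s["tcp_pos"],s["wrist_force"],s["torque"])
```

```text
3.7167 [ 0.44269063 -0.22462744  0.12933668] [ 0.39074709 -0.11739826 -0.22949137]
4.1167 0.2565829802853833 [-2.39351256  0.50399191  5.43090073]
False
5.525 0.25935148737081565 [-0.07200966 -0.04834444 -4.54097118]
6.7083 [0.57980308 0.03236044 0.29947379] [-0.99697768 -0.53584435 -3.94569723] [ 0.00588908  0.01021509 -0.02301991]
```

View pics/d.png

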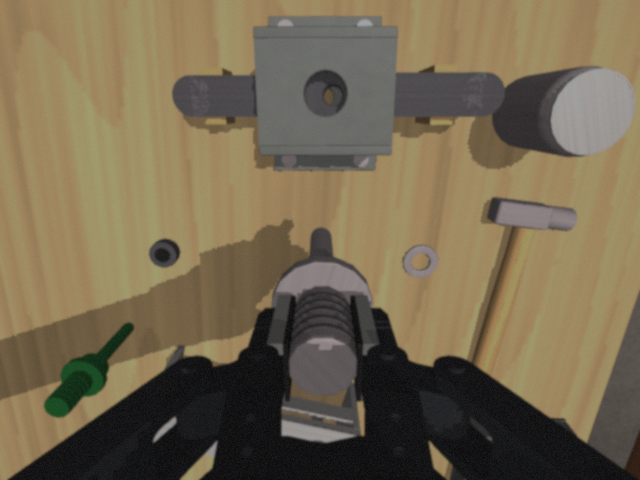

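The wrist view shows the pin held upright (tip at (320,240)). The coupling is at (325,90), with its bore at (325,92) and a piece of bench visible through it at (330,97). I'll measure the jaw, the bore and link A's hole.

Run:
```python
from h import *
f=dict(np.load("d.npz"));W=cloud(f);z=W[...,2]
u0,v0,u1,v1=235,5,415,175
cv2.imwrite("pics/e.png",cv2.resize(np.clip(f["image"][60:130,285:370].astype(float)*1.8,0,255).astype(np.uint8),None,fx=8,fy=8,interpolation=2)[:,:,::-1])
m=np.zeros(z.shape,bool);m[v0:v1,u0:u1]=1
k=m&(z>.09)&(z<.112);p=W[k];r=cv2.minAreaRect((p[:,:2]*1000).astype(np.float32));print("jaw",r,np.median(p[:,2]))
def proj2plane(uv,h):
    uv=np.asarray(uv,float).reshape(-1,2)
    d=np.c_[(uv[:,0]-f["cx"])/f["fx"],(uv[:,1]-f["cy"])/f["fy"],np.ones(len(uv))]@f["R"]
    c=-f["R"].T@f["t"];return c+d*((h-c[2])/d[:,2])[:,None]
hole=(~k).astype(np.uint8);hole[:70]=0;hole[120:]=0;hole[:,:295]=0;hole[:,360:]=0
cs,_=cv2.findContours(hole,cv2.RETR_EXTERNAL,cv2.CHAIN_APPROX_NONE)
c=max(cs,key=cv2.contourArea);P=proj2plane(c[:,0,:],.102);print("hole",cv2.fitEllipse((P[:,:2]*1000).astype(np.float32)))
np.set_printoptions(linewidth=250)
print((z[76:112,304:348]*1000).round(0).astype(int)[::1,::1])
```

```text
jaw ((577.1752319335938, 125.81582641601562), (110.22845458984375, 95.67832946777344), 3.3200254440307617) 0.1021575882482345
hole ((577.1909790039062, 124.9802017211914), (31.937328338623047, 31.970548629760742), 59.8930549621582)
[[102 104 102 ... 101 101 102]
 [101 102 103 ... 104 102 103]
 [101 103 102 ... 102 102 102]
 ...
 [103 102 104 ... 101 103 103]
 [102 103 101 ... 102 102 101]
 [101 102 103 ... 103 103 103]]<stdin>:15: RuntimeWarning: invalid value encountered in cast
```

View pics/e.png

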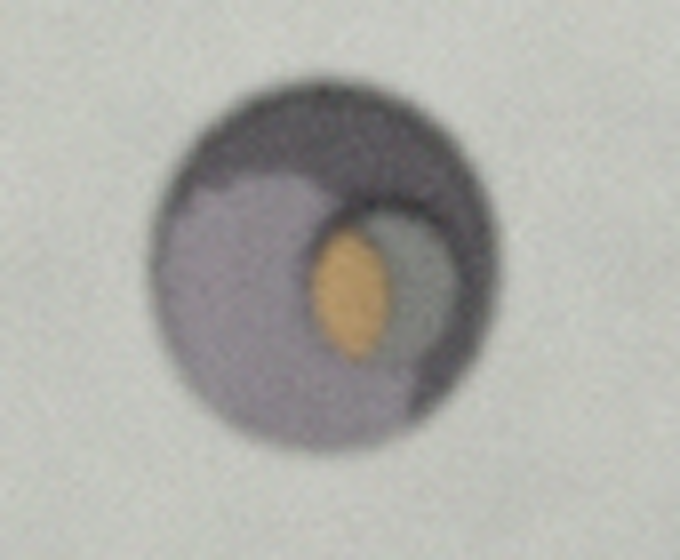

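Run:
```python
from h import *
f=dict(np.load("d.npz"));W=cloud(f);z=W[...,2]
def pp(uv,h):
    uv=np.asarray(uv,float).reshape(-1,2)
    d=np.c_[(uv[:,0]-f["cx"])/f["fx"],(uv[:,1]-f["cy"])/f["fy"],np.ones(len(uv))]@f["R"]
    c=-f["R"].T@f["t"];return c+d*((h-c[2])/d[:,2])[:,None]
E=lambda *p:np.array(p)/8+np.array([285,60])-.44
print("A hole l/r/top/bottom",(pp([E(305,290),E(462,285),E(385,197),E(390,372)],.074)*1000).round(1).tolist())
print("jaw hole l/r/t/b",(pp([E(152,265),E(498,265),E(325,78),E(325,452)],.102)*1000).round(1).tolist())
print("bench edges l/r/t/b",[(pp([E(312,290),E(388,290),E(350,228),E(350,362)],h)*1000).round(1).tolist() for h in(.03,.018)])
rows=[" ".join("%3.0f"%(1000*x) for x in z[v,318:346]) for v in range(80,110,2)]
print("\n".join(rows))
```

```text
A hole l/r/top/bottom [[575.4, 124.6, 74.0], [592.2, 126.0, 74.0], [583.4, 134.4, 74.0], [585.1, 116.7, 74.0]]
jaw hole l/r/t/b [[560.1, 125.1, 102.0], [594.4, 127.0, 102.0], [576.3, 143.1, 102.0], [578.3, 108.4, 102.0]]
bench edges l/r/t/b [[[576.1, 126.1, 30.0], [585.3, 126.6, 30.0], [580.2, 133.4, 30.0], [581.2, 118.1, 30.0]], [[576.1, 126.5, 18.0], [585.5, 127.1, 18.0], [580.4, 134.0, 18.0], [581.3, 118.3, 18.0]]]
 75  74  76  75  72  74  74  74  75  76  75  74  75  74  75  73  75  75  74  73  74  74  75  90  99 103 101 101
 75  74  72  74  73  74  74  74  73  74  74  74  73  74  76  74  74  75  75  74  73  75  74  75  74  96 102 101
 74  73  75  72  73  75  73  74  75  74  74  74  74  73  74  74  75  74  74  76  74  77  75  74  73  75  97 102
 74  74  73  73  75  75  75  73  74  75  65  51  51  50  50  51  50  51  52  67  72  73  74  74  74  73  89  99
 74  73  74  75  74  72  74  74  52  51  28  30  30  31  31  30  31  31  29  30  44  51  73  74  73  75  73  91
 74  74  74  73  74  72  51  52   1  -0   1  -1   1  29  30  30  30  29  29  30  31  32  47  70  73  74  74  74
 75  7
[... 301 characters left out ...]
  31  30  29  71  74  74  74
 75  72  75  74  75  73  52   1  -0  -1  -1  -1   1  -1   1  -1  30  31  31  30  30  30  28  29  73  75  74  89
 73  74  73  75  74  73  52   1   1   0   1   0   1   0   2  30  29  30  29  32  29  31  29  74  73  72  74  96
 74  74  74  74  75  74  74  75  51  -1   0   0  -0   0  30  31  30  31  29  31  30  29  72  74 nan  75  91 101
 75  73  74  76  74  73  74  75  74  74  50  -1  30  31  30  29  30  29  31  29  75  75  74  73  74  88 102 102
 74  73  75  74  74  74  74  73  74  73  74  74  73  74  74  74  73  75  74  74  75  75  75  75  92 101 102 103
 75  75  75  73  74  73  75  74  74  74  76  74  75  73  74  75  73  75  73  75  74  74  74  99 100 101 101 103
```

The bore axis is at (577.2, 125.8) mm. Link A's hole is about +6.6 mm along x, and link B's about +7 mm, judging by its left edge seen through A. I'll enter at +6.9 mm and feel slowly.

```bash
cat >> h.py <<'E'
import math
AX=np.array([.5772,.1258]);YAW=.0585;TIP=.1173
EX=np.array([math.cos(YAW),math.sin(YAW)]);EY=np.array([-EX[1],EX[0]])
def P(dx,dy,tipz): return [*(AX+EX*dx/1e3+EY*dy/1e3),tipz+TIP]
def rep(robot,l=""):
    s=robot.sense();d=(s["tcp_pos"][:2]-AX)*1e3
    print(l,"t%.2f dx%.2f dy%.2f tip%.1f"%(s["t"],d@EX,d@EY,(s["tcp_pos"][2]-TIP)*1e3),"F",s["wrist_force"].round(1),"T",s["torque"].round(2),flush=True);return s
E
python3 - <<'E'
from plant import robot
from h import *
robot.goto(P(6.9,0,.125),[math.pi,0,YAW]);rep(robot,"above")
print(robot.move_straight(P(6.9,0,.079),vel=.06,contact_N=6));rep(robot)
robot.sleep(.2);s=rep(robot);print(s["tcp_rot"])
c=robot.move_straight(P(6.9,0,.060),vel=.02,contact_N=5);print(c);rep(robot)
E
```

```text
above t7.22 dx6.70 dy-0.67 tip124.3 F [-0.5 -0.9 -4.6] T [-0.09 -0.07  0.01]
False
 t8.13 dx7.20 dy0.24 tip79.4 F [ 0.9  0.4 -3.4] T [ 0.01 -0.04  0.01]
 t8.33 dx7.13 dy0.11 tip79.4 F [-0.8  0.3 -5.4] T [ 0.01 -0.05 -0.02]
[-3.14149131e+00 -8.54532864e-04  5.85198323e-02]
False
 t9.43 dx7.02 dy0.03 tip60.2 F [ 1.1 -0.3 -4.3] T [-0.03 -0.04 -0.01]
```

Run:
```python
from plant import robot
from h import *
c=robot.move_straight(P(6.9,0,.037),vel=.02,contact_N=5);print(c);rep(robot)
```

```text
False
 t10.73 dx7.03 dy0.02 tip37.2 F [ 0.1 -0.3 -3.6] T [-0.04 -0.01 -0.04]
```

Run:
```python
from plant import robot
from h import *
for dx in(5,2.5,0):
    c=robot.move_straight(P(dx,0,.037),vel=.02,contact_N=20);print(c);rep(robot)
robot.sleep(.2);rep(robot)
c=robot.move_straight(P(0,0,.027),vel=.02,contact_N=6);print(c);rep(robot)
```

```text
False
 t10.98 dx5.63 dy-0.04 tip37.3 F [ 2.4  0.2 -4.5] T [ 0.02 -0.59  0.01]
False
 t11.26 dx3.83 dy-0.04 tip37.4 F [ 5.  -0.2 -6.8] T [ 0.07 -1.59  0.02]
False
 t11.53 dx1.46 dy-0.03 tip37.5 F [ 5.1  0.2 -6.6] T [ 0.12 -1.65 -0.03]
 t11.73 dx1.48 dy-0.01 tip37.5 F [ 4.7  1.8 -6.7] T [ 0.03 -1.67 -0.04]
True
 t12.25 dx1.69 dy-0.03 tip27.4 F [ 0.   0.2 -0.3] T [ 0.11 -0.33  0.03]
```

The pin is through both links and they came along. The tip's taper then caught the lower jaw rim, because the arm lags 1.5 mm under the drag. I'll back off and compensate.

Run:
```python
from plant import robot
from h import *
robot.move_straight(P(0,0,.033),vel=.03);rep(robot)
robot.move_straight(P(-1.7,0,.033),vel=.02,contact_N=20);robot.sleep(.15);rep(robot)
c=robot.move_straight(P(-1.7,0,.024),vel=.015,contact_N=6);print(c);rep(robot)
f=robot.grab_frame("wrist"); cv2.imwrite("pics/g.png",f["image"][:,:,::-1])
```

```text
t12.61 dx0.57 dy-0.23 tip33.1 F [ 3.4  0.6 -4. ] T [ 0.05 -1.37 -0.  ]
 t13.01 dx-0.87 dy-0.20 tip33.0 F [ 5.6 -0.1 -4.9] T [ 0.05 -1.59 -0.  ]
False
 t13.76 dx-0.84 dy0.07 tip24.1 F [ 5.9 -1.4 -2.6] T [ 0.04 -1.67  0.04]
```

View pics/g.png

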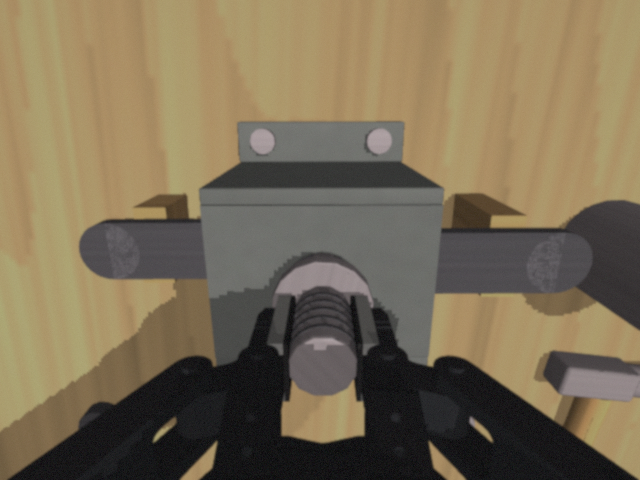

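The picture shows the flange over the bore at (322,285). The tip is now inside the lower jaw at 24 mm, with no contact. Next the shoulder goes into the upper jaw.

Run:
```python
from plant import robot
from h import *
robot.move_straight(P(-1.0,0,.0235),vel=.02);rep(robot)
c=robot.move_straight(P(-1.0,0,.014),vel=.015,contact_N=8);print(c);rep(robot)
if not c:
    c=robot.move_straight(P(-1.0,0,.006),vel=.012,contact_N=9);print(c);rep(robot)
```

```text
t14.06 dx-0.70 dy0.07 tip23.5 F [ 5.2  0.8 -2.3] T [ 0.07 -1.52  0.04]
False
 t14.84 dx-0.68 dy0.05 tip13.8 F [ 4.7  0.2 -2. ] T [ 0.11 -1.66 -0.04]
True
 t15.35 dx-0.49 dy0.09 tip8.7 F [-1.6 -0.9  6.2] T [-0.09  0.21  0.02]
```

Run:
```python
from plant import robot
from h import *
rep(robot)
c=robot.move_straight(P(-.5,0,.005),vel=.012,contact_N=10);print(c);rep(robot)
robot.sleep(.2);rep(robot)
robot.grip(.6);rep(robot,"open")
f=robot.grab_frame("wrist"); W=cloud(f);z=W[...,2];cv2.imwrite("pics/i.png",f["image"][:,:,::-1])
m=(np.hypot(W[...,0]-AX[0],W[...,1]-AX[1])<.03)&(z>.095)&(z<.125)
```

```text
t15.35 dx-0.49 dy0.09 tip8.7 F [-1.6 -0.9  6.2] T [-0.09  0.21  0.02]
True
 t15.58 dx-0.54 dy0.13 tip8.6 F [-1.3  0.2  4. ] T [-0.11  0.07  0.01]
 t15.78 dx-0.51 dy0.11 tip8.6 F [-2.2 -0.8  6.2] T [-0.05  0.43 -0.01]
open t16.18 dx0.65 dy-0.17 tip8.5 F [0.1 0.4 0.4] T [-0.03 -0.07 -0.  ]
```

View pics/i.png

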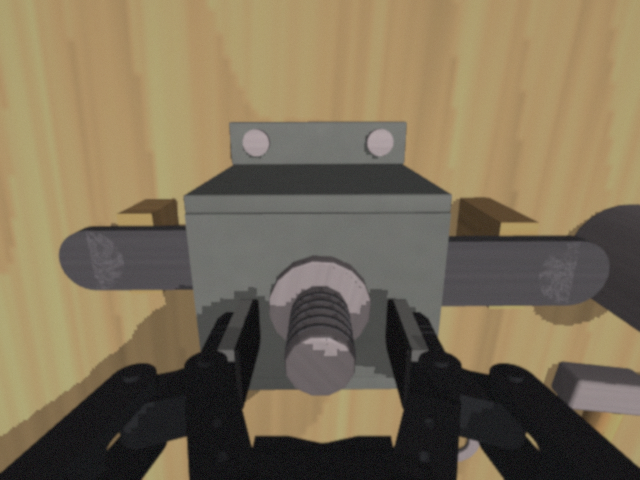

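The pin is released and its flange appears to lie on the jaw at (320,300). I'll retreat straight up and check the flange height with the wrist depth.

Run:
```python
from plant import robot
from h import *
s=robot.sense();p=s["tcp_pos"].copy();p[2]=.30
robot.move_straight(p,vel=.15,contact_N=6)
p[1]-=.06;robot.move_straight(p,vel=.15);robot.sleep(.3)
f=robot.grab_frame("wrist"); W=cloud(f);z=W[...,2]
cv2.imwrite("pics/j.png",f["image"][:,:,::-1])
r=np.hypot(W[...,0]-AX[0],W[...,1]-AX[1])
fl=(r<.03)&(z>.106)&(z<.118);st=(r<.03)&(z>.143);jw=(r>.028)&(r<.045)&(abs(z-.102)<.006)
for n,m in(("flange",fl),("stem",st),("jaw",jw)):
    q=W[m];print(n,len(q),np.median(q[:,2]),cv2.minEnclosingCircle((q[:,:2]*1000).astype(np.float32)))
# flange tilt
q=W[fl];A=np.c_[q[:,:2]-AX,np.ones(len(q))];print("plane",np.linalg.lstsq(A,q[:,2],rcond=None)[0])
g=robot.grab_frame("top");cv2.imwrite("pics/k.png",g["image"][:,:,::-1]);rep(robot)
```

```text
flange 1385 0.11009875194159224 ((577.65771484375, 125.61971282958984), 22.0189266204834)
stem 929 0.14990819586733412 ((577.6197509765625, 125.63218688964844), 12.254459381103516)
jaw 5914 0.10212592298755932 ((577.2077026367188, 125.78805541992188), 44.984859466552734)
plane [-0.00086634  0.00108838  0.11007512]
 t18.48 dx-2.81 dy-59.46 tip182.7 F [ 0.7  0.7 -0.1] T [-0.03  0.01  0.04]
```

View pics/j.png

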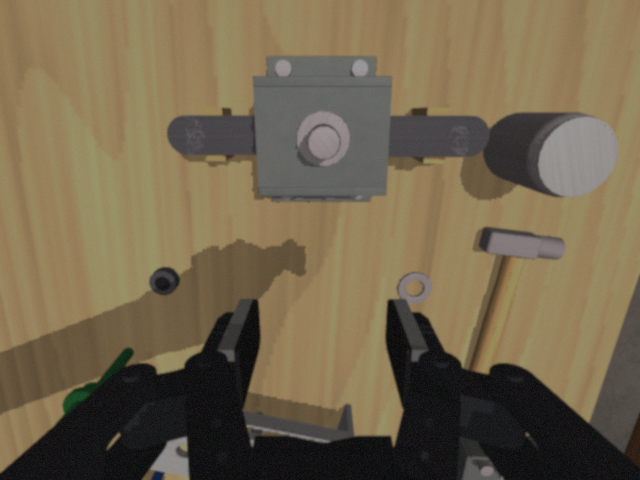

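View pics/k.png

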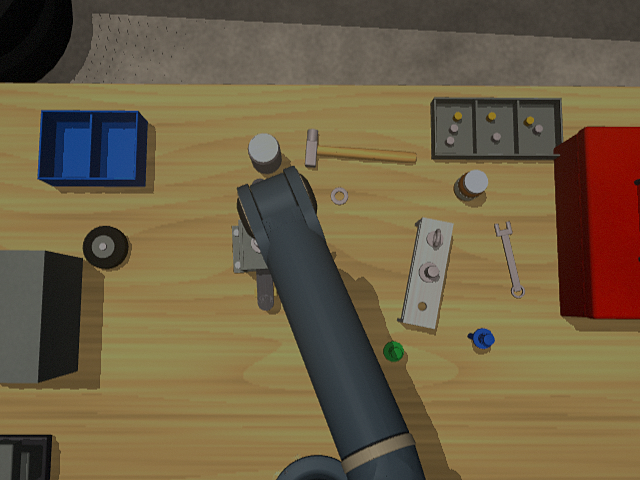

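The wrist view shows the flange flat on the jaw at (323,138). Its top is at 110.1 mm with the jaw at 102.1 mm, so the 8 mm flange is seated with no tilt. In the top view only the rack hole at (422,306) is empty, and the other items in view are where they were. Handing in.

```bash
python3 -c "
from plant import robot
print(robot.close_job())"
```

```text
the job is handed in; nothing more can be done
None
```

The stepped pin is threaded through the upper jaw, both links and the lower jaw, its flange is fully home, and I let go. I handed the job in at about 18.5 s.

- **How it went:** The wrist camera put link A's hole at about +6.6 mm and link B's at about +7 mm, so the pin entered both at +6.9 mm without contact. I then drew both links back to the axis with about 5 N.
- **One retry:** The tip caught the lower jaw's rim once at light force (the 6 N contact stop). I backed off, corrected for about 1.5 mm of arm lag, and it went in. No wrist reading I took exceeded about 9 N.
- **Final checks:** The flange top is at 110.1 mm and the jaw at 102.1 mm, against an 8 mm flange. Its tilt is about 0.1°, and it sits within about 0.5 mm of the axis. In the last top view the other two pins and the bench items I could see looked unmoved.
- **Small disagreement:** The arm put the seated tip at 8.6 mm instead of 8.0 mm. I put this down to where the pin sat in the grip, since the camera depth shows the flange seated.

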